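# Fit the cover glass of the viewing lamp and screw down its ring

## Task

Lay the larger of the two glass discs gently and flat into the open cell on top of the viewing lamp. Then swing the lamp's arm with its captive screw ring fully home over the glass, and turn the ring clockwise (seen from above; its upright lugs are there to push against) until it is snug at the end of its thread. Leave everything else on the bench where it is.

Things in the scene. Friction and masses are not known exactly. Their poses are not given: they have to be found in the camera images.
- lamp: viewing lamp fixed to the bench: grey drum 96 mm diameter, rim 70 mm above the bench; origin at the centre of its underside. On top an open cell facing up: bore 65 mm diameter, 6 mm deep, with a flat ledge (52 to 65 mm diameter) at its bottom. The arm's post stands 85 mm from the drum's axis on the lamp's +y side (hub 26 mm diameter, top 90 mm above the bench). Position and yaw vary
- cell_seat (a point): point on the drum's axis at the level of the cell's ledge, 64 mm above the bench, where the underside of the glass must rest; axes as the lamp's, z up
- swing_pivot (a point): the vertical swing axis of the arm, at the top of its hub, 90 mm above the bench
- swing (a joint): swing of the arm about the pivot, rad: 0 = fully home, ring centred over the cell (end stop); grows as it opens, counter-clockwise seen from above, to 2.2. Starts at 1.7 to 2.1. Stiff hinge (0.3 N m), stays where left. Pushing the ring's lugs round on the side away from the pivot presses the arm home; pushing them on the pivot side may swing it open
- collar (a point): centre of the top face of the arm's round steel collar, 108 mm diameter, 12 mm thick (78 to 90 mm above the bench at any swing), 85 mm from the pivot; the arm can be pushed by the outside of this collar. It carries the screw ring
- ring_top (a point): centre of the upper face of the aluminium screw ring held captive in the collar (flange 100 mm outside, 52 mm hole). The face is 104 mm above the bench when unscrewed, 98 mm when snug. Three upright lugs, 12 mm diameter, stand 22 mm above it on a 42 mm radius, 120 degrees apart; the point's x axis points at one, z up; it turns with the ring
- ring (a joint): turn of the screw ring, rad, grows clockwise seen from above: 0 = fully unscrewed, 3.6 = snug (end stop). Starts at 0 to 0.9. Stiff thread (0.1 N m), stays where left, sinks 6 mm over the whole turn
- glass_center (a point): centre of the cover glass, a green disc 60 mm diameter, 10 mm thick, about 65 g, z along its axis. It starts flat on a cork rest 32 mm diameter, 18 mm high (glass top 28 mm above the bench). Seated in the cell it stands 4 mm proud of the rim
- glass_small: the wrong glass: green disc, 42 mm diameter, 10 mm thick, lying on the other cork rest; to be left alone
- felt_wheel: grey felt polishing wheel lying flat, 68 mm diameter, 22 mm high; to be left alone
- tumbler: clear glass tumbler, 76 mm diameter at the rim, 85 mm high; to be left alone
- paste_jar: white polishing-paste jar with black lid, 66 mm diameter, 70 mm high; to be left alone
- pen: black marking pen lying on the table, 130 mm long, 14 mm thick; to be left alone
- brush: hand brush with a wooden handle lying on the table, under 40 mm high; to be left alone
- glass_block: clear glass block 50 x 35 x 25 mm; to be left alone
- dressing_stone: terracotta-coloured dressing stone 90 x 30 x 22 mm; to be left alone
- glass: the same cover glass; origin at the centre of its underside
Things that resemble listed ones, but are neither listed nor needed, are in the scene too. Leave any yellow look-alike of the glass alone.

How it is judged:
By the outcome, as a careful person would: the job done as asked, in the order asked, and still so for the second after the job is handed in, with the robot touching nothing.
It also fails if it takes over 72 s, if anything falls off the work surface, if the arm or the gripper's body presses on something with over 40 N, if the wrist force passes 120 N, or if a joint passes its speed limit or range.

## Robot

A 6-joint arm with a two-finger parallel gripper is mounted at the origin on the work surface. World frame = base frame: x ahead of the robot, y to its left, z up, the work surface at z = 0. Lengths are in m, angles in rad, forces in N, time in s.
With the tool pointing down it reaches from about 0.3 to 0.775 m from the base axis. Payload 14.6 kg.
Tool frame: the origin (TCP) lies at the very end of the fingers, on their centre line; the grasp point (between the pads) lies 19 mm behind it; x points along the fingers, y is the direction in which the jaws open and shut, and the axes are right-handed (so a half turn about x gives the same grasp; the last joint's range is limited). The gripper opens to 94 mm and grips with 3 to 60 N. Pads are 16 mm wide; open, the fingers measure 119 mm over their backs; the gripper's body (75 mm by 177 mm) begins 78 mm behind the grasp point.
Start: joints at [-1.377, 0.3, 1.521, -0, 1.321, -0.067], TCP at [0.142, -0.531, 0.205] pointing down, gripper open.
Joint ranges: [-3.03, 3.03], [-0.79, 2.21], [0.23, 2.52], [-1.04, 4.18], [0, 3.07], [-2.55, 2.55]. Speed limits (rad/s): [2.22, 2.22, 2.57, 3.14, 3.14, 3.14].

## Interface

Orientations are given as [roll, pitch, yaw] about the fixed x, y, z axes, in that order (R = Rz(yaw) Ry(pitch) Rx(roll)).
In Python, from station import ctrl, viewer, hand_in gives the robot as it stands. The module is installed in compiled form; this text tells all that it offers.
- The arm moves only by the tool play_rows, never from a script. Its argument "deltas" is a list that holds one entry, the list of rows, each a list of 7 numbers: the shift along the tool's x, y, z in mm, then the turn, a rotation vector about the tool's x, y, z in rad, then the finger opening in mm, from 0 to 94. In form: [[[dx, dy, dz, ax, ay, az, gripper], ...]]. A call has 1 to 10 rows; each row shifts and turns the commanded pose from where the row before left it, along the tool's axes as they then stand; what a row does not reach is not made up. A row lasts 1/10 s, in which the tool goes at most 50 mm and 8.59 degrees, less where a joint would pass 70% of its speed; a pose out of reach is approached as far as the arm can. A call with a gripper value outside its range is refused whole. The fingers move at their own pace and stop on an object; "grip_force" is the grip in N (left out, the last holds). Time passes only in rows, so rows that do not move let the fingers close. It gives the time, the measured TCP pose, the force and the opening at its end, in the units of the state.
- ctrl.get_obs(): the state, without advancing time (a new reading comes with each control period).
- viewer.camera(name): name is "scene" or "top" or "wrist"; returns a dict with "img" (480x640x3 uint8, red, green, blue), "fx", "fy", "cx", "cy" (pixels), "rvec" (rotation vector, rad) and "tvec" (3), from world to camera coordinates, as OpenCV has them. Camera axes: x right, y down, z forward; pixel columns grow to the right and rows downward; lengths in m; the calibration is good to about 2 mm. A picture is of the moment at which its call begins. There is no depth.
- hand_in(): hands the job in, once; it reports no verdict.
The state is a dict: "time_s": time; "qpos": joint angles; "joint_vel": joint speeds; "tau": joint torques, N m; "ee_pos": TCP position; "eef_rot": TCP orientation; "force": force on the tool from outside, world axes, zero at the start; "moment": the same for the moment, N m; "grip_width": finger opening in m.
Only numpy, scipy, OpenCV 4.12 (cv2) and the standard library are available. Lean on these libraries where they do the work, as an engineer would, in place of code of your own. Each camera call takes 0.05 s, during which the arm holds its last target.

## Working session

There is one attempt and no reset: what is moved stays moved. The work goes in short steps, Python scripts to look and compute and a tool call to move; the robot and the scene stay as the last step left them, time stands still between calls to the robot, and variables do not carry over. Pictures are saved under pics/ and viewed, and the job is handed in when it is done.

Besides the shell and the picture viewer there is one more tool, called after "Emit:" by a JSON object that holds its "op" and its "data". play_rows: Moves the arm, as the interface text tells. Its arguments: {"type":"object","properties":{"deltas":{"type":"array","items":{"type":"array","items":{"type":"array","items":{"type":"number"}}}},"grip_force":{"type":"number"}},"required":["deltas"]}

```bash
mkdir -p pics; python3 - <<'E'
from station import ctrl, viewer
import cv2,pickle
o=ctrl.get_obs();print(o)
d={}
for n in("scene","top","wrist"):
    c=viewer.camera(n);d[n]=c
    cv2.imwrite(f"pics/{n}0.png",c["img"][:,:,::-1]);print(n,{k:v for k,v in c.items() if k!="img"})
pickle.dump(d,open("c0.pkl","wb"))
E
```

```text
{'time_s': 0.0, 'qpos': array([-1.37662633e+00,  3.00465095e-01,  1.52156870e+00, -4.50299117e-05,
        1.32069119e+00, -6.65859932e-02]), 'joint_vel': array([ 0.0003356 , -0.00132898, -0.00128348, -0.00016774, -0.00134413,
       -0.00030344]), 'tau': array([-3.45092318e-03, -5.31810522e+01, -3.52736306e+01,  7.06806011e-02,
        2.43765773e-02, -9.82852157e-05]), 'ee_pos': array([ 0.1417397 , -0.53115725,  0.20489486]), 'eef_rot': array([-1.59888223,  1.56966316,  1.80347758]), 'force': array([ 0.89473933, -0.62337808,  0.23066357]), 'moment': array([ 0.01658763, -0.05889478,  0.03855642]), 'grip_width': 0.09411714270921634}
scene {'fx': 604.766010330095, 'fy': 604.766010330095, 'cx': 320.8584004315015, 'cy': 232.35177776457772, 'rvec': array([ 0.88930424,  2.32027707, -1.29432861]), 'tvec': array([ 0.45393368, -0.11564935,  1.73871536])}
top {'fx': 601.6862863535243, 'fy': 601.6862863535243, 'cx': 313.3930047394645, 'cy': 238.65294831515848, 'rvec': array([ 2.10302013, -2.1171996 ,  0.1881808 ]), 'tvec': array([0.01274592, 0.58681665, 1.13945768])}
wrist {'fx': 421.3870988851277, 'fy': 421.3870988851277, 'cx': 322.4193164617902, 'cy': 245.13908293846245, 'rvec': array([-2.31702765,  1.77982556,  0.2388721 ]), 'tvec': array([-0.54983128, -0.02765292,  0.39186351])}
```

View pics/scene0.png

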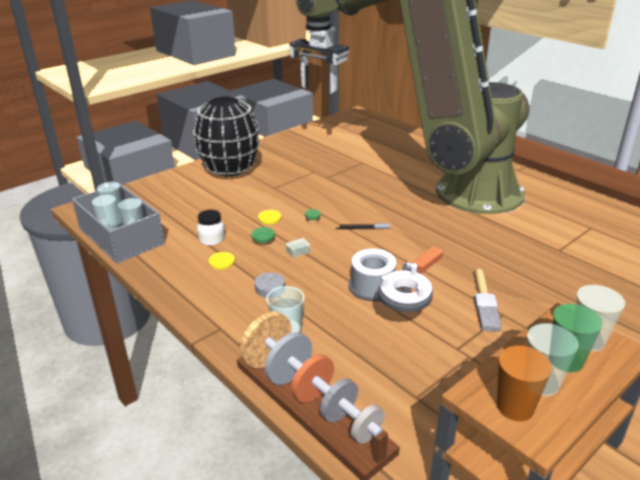

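View pics/top0.png

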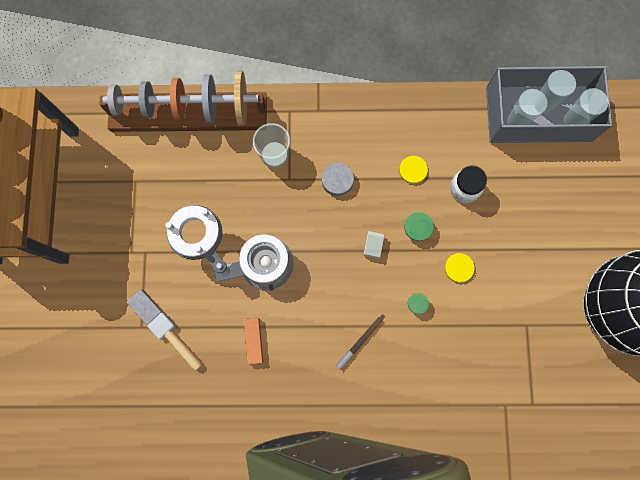

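The green candidates in the top view are (419,227), which is the larger one, and (418,303), which is the smaller. The yellow look-alikes are at (413,170) and (460,268), and the grey felt wheel is at (338,179). I choose (419,227) and will check it in a close crop. The lamp is at about (265,261), the hub at about (221,266), and the collar at about (193,231).

```bash
cat > h.py <<'E'
import numpy as np,cv2
def ray(c,u,v,z):
    R=cv2.Rodrigues(c["rvec"])[0];t=c["tvec"]
    d=R.T@np.array([(u-c["cx"])/c["fx"],(v-c["cy"])/c["fy"],1]);o=-R.T@t
    return o+d*(z-o[2])/d[2]
def proj(c,P):
    R=cv2.Rodrigues(c["rvec"])[0];p=np.atleast_2d(P)@R.T+c["tvec"]
    return np.c_[c["fx"]*p[:,0]/p[:,2]+c["cx"],c["fy"]*p[:,1]/p[:,2]+c["cy"]]
def circ(c,ctr,r,n=60):
    a=np.linspace(0,2*np.pi,n);return proj(c,np.c_[ctr[0]+r*np.cos(a),ctr[1]+r*np.sin(a),np.full(n,ctr[2])])
E
python3 - <<'E'
import pickle,cv2,numpy as np
from h import *
d=pickle.load(open("c0.pkl","rb"));im=d["top"]["img"][:,:,::-1]
hsv=cv2.cvtColor(np.ascontiguousarray(im),cv2.COLOR_BGR2HSV)
m=cv2.inRange(hsv,(45,100,40),(85,255,255));n,l,s,ce=cv2.connectedComponentsWithStats(m)
for i in range(1,n):
    if s[i,4]>80: print(s[i],ce[i],ray(d["top"],*ce[i],.028))
a=cv2.resize(im[190:300,150:310],None,fx=5,fy=5,interpolation=cv2.INTER_CUBIC);cv2.imwrite("pics/lamp1.png",a)
b=cv2.resize(im[150:320,340:500],None,fx=3.5,fy=3.5,interpolation=cv2.INTER_CUBIC);cv2.imwrite("pics/gl1.png",b)
E
```

```text
[405 213  29  28 553] [419.04882459 227.17540687] [ 0.61484494 -0.2064842   0.028     ]
[409 294  20  19 114] [421.03508772 301.15789474] [ 0.46399946 -0.20455119  0.028     ]
```

View pics/lamp1.png

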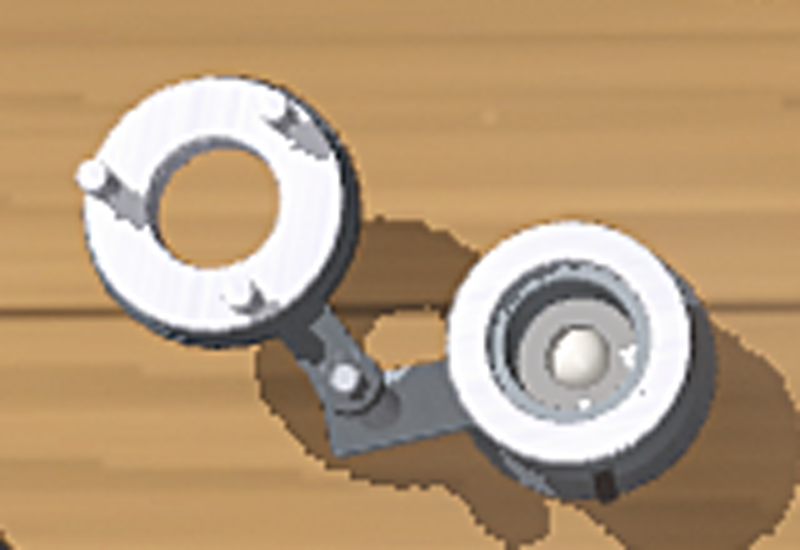

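View pics/gl1.png

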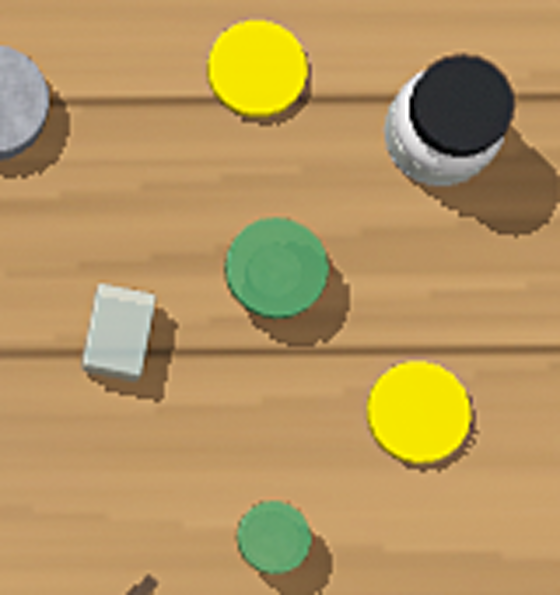

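```bash
python3 - <<'E'
import pickle,cv2,numpy as np
from h import *
from scipy.spatial.transform import Rotation as Ro
d=pickle.load(open("c0.pkl","rb"));c=d["top"]
R=Ro.from_euler("xyz",[-1.59888223,1.56966316,1.80347758]).as_matrix();print(R.round(3))
def P(u,v,z,s=5,ou=150,ov=190): return ray(c,u/s+ou-.4,v/s+ov-.4,z)
L=P(570,343,.07);G=ray(c,277/3.5+340-.36,267/3.5+150-.36,.028)
print("lamp",L,"glass",G)
Cc=P(213,204,.104);print("ringguess",Cc)
H=P(346,378,.095);print("hub",H,np.linalg.norm((H-L)[:2]),np.linalg.norm((H-Cc)[:2]))
for u,v in((272,106),(92,178),(248,290)):
    p=P(u,v,.126);print("lug",p,np.linalg.norm((p-Cc)[:2]),np.degrees(np.arctan2(*(p-Cc)[[1,0]])))
E
```

```text
[[-0.     0.258 -0.966]
 [ 0.001 -0.966 -0.258]
 [-1.    -0.001 -0.   ]]
lamp [0.54625525 0.10636921 0.07      ] glass [ 0.61746074 -0.20604458  0.028     ]
ringguess [0.59591193 0.24114532 0.104     ]
hub [0.52920813 0.18964494 0.095     ] 0.08500266138647332 0.08427149146624101
lug [0.62903753 0.2150257  0.126     ] 0.04218459459356674 -38.25586331105008
lug [0.60165181 0.28251118 0.126     ] 0.04176219011572657 82.10014487853226
lug [0.5580759  0.22188285 0.126     ] 0.042457120826390436 -153.01918126480234
```

```bash
python3 - <<'E'
import pickle,cv2,numpy as np
from h import *
d=pickle.load(open("c0.pkl","rb"))
L=(.5463,.1064,.07);G=(.6175,-.206,.028);C=(.5959,.2411,.104);H=(.5292,.1896,.09)
for n,boxes in (("top",((150,190,160,110,5,"a"),(390,195,60,60,10,"b"))),("scene",((330,230,120,90,6,"a"),(240,215,50,40,12,"b")))):
    c=d[n];im=c["img"][:,:,::-1]
    for x,y,w,h,s,t in boxes:
        a=cv2.resize(im[y:y+h,x:x+w],None,fx=s,fy=s,interpolation=cv2.INTER_CUBIC)
        for ct,r in((L,.048),(L,.0325),(G,.03),(C,.05),(C,.026),(H,.013)):
            q=((circ(c,ct,r)-[x,y]+.5)*s).astype(np.int32);cv2.polylines(a,[q],True,(0,0,255),1)
        cv2.imwrite(f"pics/ov_{n}_{t}.png",a)
a=[cv2.resize(cv2.imread(f"pics/ov_{n}_{t}.png"),(400,300)) for n in("top","scene") for t in "ab"]
cv2.imwrite("pics/ov.png",np.vstack([np.hstack(a[:2]),np.hstack(a[2:])]))
E
```

```text
(no output)
```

View pics/ov.png

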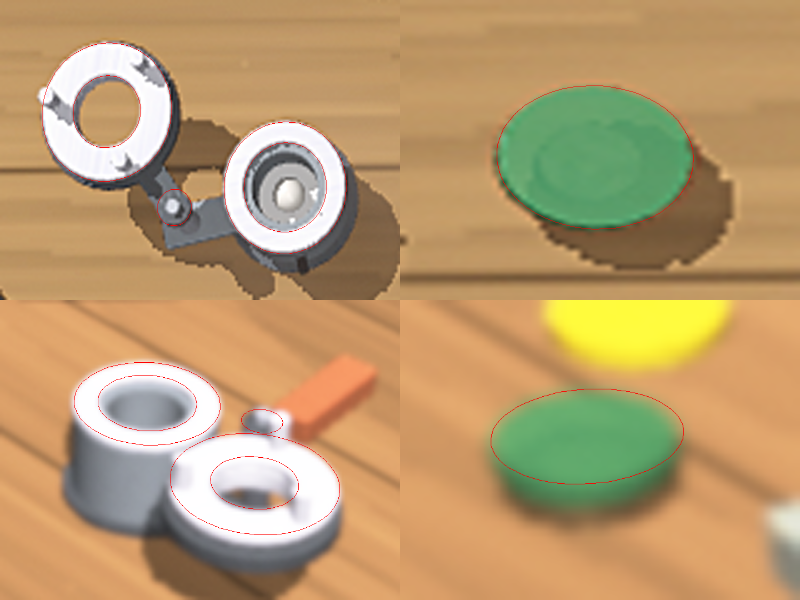

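The overlays agree in both views to about 1 mm. The rim, bore, ring and hub all fit, and the 60 mm circle fits the chosen green disc. First I square the tool to the world axes, then travel.

Emit:
{"op": "play_rows", "data": {"deltas": [[[0, 0, 0, 0.131, 0, 0, 94], [0, 0, 0, 0.13, 0, 0, 76], [0, -20, -30, 0, 0, 0, 76], [0, -28, -41, 0, 0, 0, 76], [0, -28, -41, 0, 0, 0, 76], [0, -28, -41, 0, 0, 0, 76], [0, -28, -41, 0, 0, 0, 76], [0, -28, -41, 0, 0, 0, 76], [0, -28, -41, 0, 0, 0, 76], [0, -28, -41, 0, 0, 0, 76]]]}}

```text
time_s: 1.15
ee_pos: [0.4603, -0.3139, 0.2054]
eef_rot: [-0.282, 1.571, 2.86]
force: [-0.5, -1.9, 0.4]
grip_width: 0.0762
```

```bash
cat >> h.py <<'E'
def R0():
    from station import ctrl
    from scipy.spatial.transform import Rotation as Ro
    o=ctrl.get_obs();M=Ro.from_euler("xyz",o["eef_rot"]).as_matrix()
    print("t",round(o["time_s"],2),"pos",o["ee_pos"].round(4),"F",o["force"].round(1),"w",round(o["grip_width"]*1e3,1),"rotvec err to square",(Ro.from_matrix(M.T@np.array([[0,0,-1],[0,-1,0],[-1,0,0]])).as_rotvec()).round(4))
    return o,M
def to(x,y,z):
    o,M=R0();print("tool mm to go",(M.T@(np.array([x,y,z])-o["ee_pos"])*1e3).round(1))
E
python3 -c "
from h import *
to(.6175,-.206,.08)"
```

```text
t 1.15 pos [ 0.4603 -0.3139  0.2054] F [-0.5 -1.9  0.4] w 76.2 rotvec err to square [-0.0002  0.0001  0.    ]
tool mm to go [ 125.4 -108.  -157.2]
```

Emit:
{"op": "play_rows", "data": {"deltas": [[[10, -27, -39, 0, 0, 0, 76], [20, -27, -39, 0, 0, 0, 76], [30, -27, -39, 0, 0, 0, 76], [30, -27, -40, 0, 0, 0, 76], [35, 0, 0, 0, 0, 0, 76], [0, 0, 0, 0, 0, 0, 76], [0, 0, 0, 0, 0, 0, 76]]]}}

```text
time_s: 1.85
ee_pos: [0.6054, -0.2148, 0.0884]
eef_rot: [-0.332, 1.57, 2.809]
force: [-0.2, 0.3, 0.3]
grip_width: 0.0758
```

```bash
python3 - <<'E'
from h import *
from station import viewer
to(.6175,-.206,.0245)
c=viewer.camera("wrist");cv2.imwrite("pics/w1.png",c["img"][:,:,::-1])
print(proj(c,[[.6175,-.206,.028]]))
im=np.ascontiguousarray(c["img"][:,:,::-1])
for ct in((.6175,-.206,.028),):
    cv2.polylines(im,[circ(c,ct,.03).astype(np.int32)],True,(0,0,255),1)
cv2.imwrite("pics/w1.png",im)
E
```

```text
t 1.85 pos [ 0.6054 -0.2148  0.0884] F [-0.2  0.3  0.3] w 75.8 rotvec err to square [-0.0006  0.0007  0.0003]
tool mm to go [ 63.9  -8.8 -12.1]
[[307.07431513 242.9449293 ]]
```

View pics/w1.png

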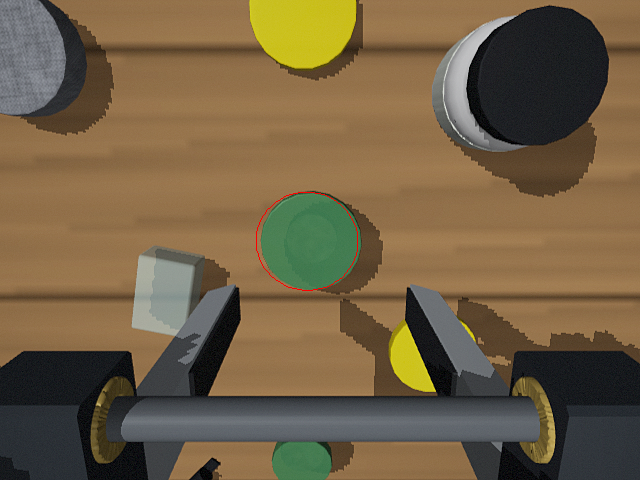

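The disc's rim lies on the 60 mm overlay, with its centre at about (309,241), roughly 1 mm to the right. It is clear of the block at (168,290). I descend for a shallow grip on the upper 3.5 mm.

Emit:
{"op": "play_rows", "data": {"deltas": [[[15, -4, -6, 0, 0, 0, 76], [15, -4, -6, 0, 0, 0, 76], [15, 0, 0, 0, 0, 0, 76], [10, 0, 0, 0, 0, 0, 76], [6, 0, 0, 0, 0, 0, 76], [2.9, 0, 0, 0, 0, 0, 76], [0, 0, 0, 0, 0, 0, 76]]]}}

```text
time_s: 2.6
ee_pos: [0.6176, -0.2066, 0.0239]
eef_rot: [-0.237, 1.571, 2.905]
force: [-1.1, -0.0, 0.1]
grip_width: 0.076
```

```bash
python3 -c "
from h import *
to(.6175,-.2068,.0245)"
```

```text
t 2.6 pos [ 0.6176 -0.2066  0.0239] F [-1.1 -0.   0.1] w 76.0 rotvec err to square [-0.0004  0.0001  0.    ]
tool mm to go [-0.6  0.2  0.1]
```

Emit:
{"op": "play_rows", "data": {"deltas": [[[-0.6, 0, 0, 0, 0, 0, 66], [0, 0, 0, 0, 0, 0, 62], [0, 0, 0, 0, 0, 0, 56], [0, 0, 0, 0, 0, 0, 50], [0, 0, 0, 0, 0, 0, 50], [0, 0, 0, 0, 0, 0, 50]]], "grip_force": 12}}

```text
time_s: 3.2
ee_pos: [0.618, -0.2066, 0.0251]
eef_rot: [2.667, 1.57, -0.475]
force: [-1.2, -0.2, 5.7]
grip_width: 0.0592
```

```bash
python3 - <<'E'
from h import *
from station import viewer
to(.5463,.1064,.1045)
c=viewer.camera("wrist");im=np.ascontiguousarray(c["img"][:,:,::-1])
cv2.imwrite("pics/w2.png",im)
E
```

```text
t 3.2 pos [ 0.618  -0.2066  0.0251] F [-1.2 -0.2  5.7] w 59.2 rotvec err to square [-0.0003 -0.0008 -0.0004]
tool mm to go [ -79.6 -313.    71.7]
```

View pics/w2.png

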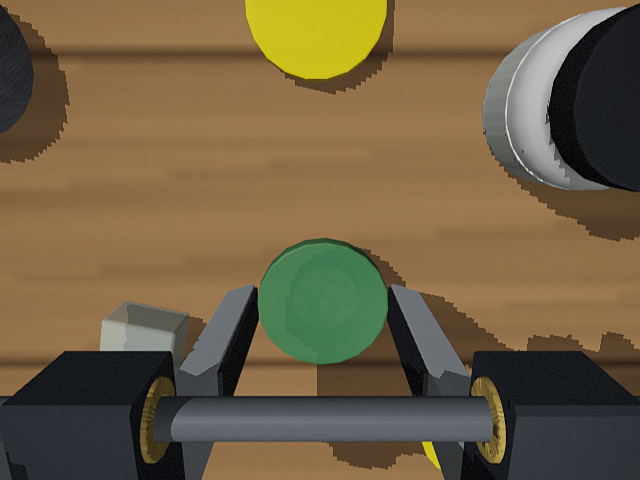

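Width is 59.2 mm and the disc sits between the tips, centred at about (323,300). I lift a little and check the tilt.

Emit:
{"op": "play_rows", "data": {"deltas": [[[-5, 0, 0, 0, 0, 0, 50], [-10, 0, 0, 0, 0, 0, 50], [-20, 0, 0, 0, 0, 0, 50], [-30, 0, 0, 0, 0, 0, 50], [0, 0, 0, 0, 0, 0, 50], [0, 0, 0, 0, 0, 0, 50]]]}}

```text
time_s: 3.85
ee_pos: [0.6178, -0.2065, 0.0903]
eef_rot: [2.813, 1.57, -0.329]
force: [-1.4, -0.1, -0.7]
grip_width: 0.0593
```

```bash
python3 - <<'E'
from h import *
from station import viewer
to(.5463,.1064,.1045)
c=viewer.camera("wrist");im=np.ascontiguousarray(c["img"][:,:,::-1])
a=cv2.resize(im[200:400,220:430],None,fx=2.5,fy=2.5)
c=viewer.camera("scene");im=np.ascontiguousarray(c["img"][:,:,::-1])
b=cv2.resize(im[150:275,200:325],(500,500),interpolation=cv2.INTER_CUBIC)
cv2.imwrite("pics/w3.png",cv2.resize(np.hstack([a[:500],b]),(800,400)))
E
```

```text
t 3.85 pos [ 0.6178 -0.2065  0.0903] F [-1.4 -0.1 -0.7] w 59.3 rotvec err to square [-0.0002 -0.001  -0.0003]
tool mm to go [ -14.4 -312.8   71.6]
```

View pics/w3.png

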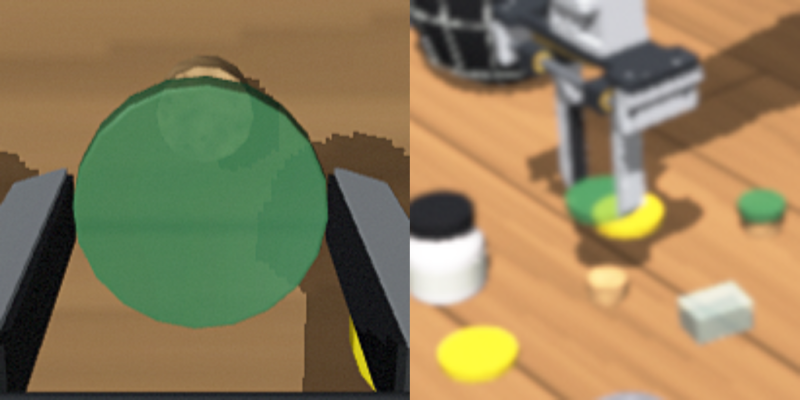

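Emit:
{"op": "play_rows", "data": {"deltas": [[[-5, -15, 3, 0, 0, 0, 50], [-5, -25, 6, 0, 0, 0, 50], [-5, -35, 8, 0, 0, 0, 50], [0, -40, 9, 0, 0, 0, 50], [0, -40, 9, 0, 0, 0, 50], [0, -40, 9, 0, 0, 0, 50], [0, -40, 9, 0, 0, 0, 50], [0, -35, 8, 0, 0, 0, 50], [0, -25, 6, 0, 0, 0, 50], [0, -13, 4, 0, 0, 0, 50]]]}}

```text
time_s: 4.95
ee_pos: [0.5455, 0.104, 0.1044]
eef_rot: [-0.189, 1.57, 2.954]
force: [1.0, 0.1, -0.5]
grip_width: 0.0588
```

Emit:
{"op": "play_rows", "data": {"deltas": [[[0, -4, 1, 0, 0, 0, 50], [0, 0, 0, 0, 0, 0, 50], [0, 0, 0, 0, 0, 0, 50]]]}}

```text
time_s: 5.25
ee_pos: [0.5459, 0.1047, 0.1045]
eef_rot: [0.782, 1.571, -2.361]
force: [-0.1, 0.1, -1.5]
grip_width: 0.0592
```

```bash
python3 - <<'E'
from h import *
from station import viewer
to(.5463,.1064,.1045)
o,_=R0();p=o["ee_pos"]
c=viewer.camera("wrist");im=np.ascontiguousarray(c["img"][:,:,::-1])
s=2.5;x0,y0=180,170
a=cv2.resize(im[y0:y0+210,x0:x0+290],None,fx=s,fy=s,interpolation=cv2.INTER_CUBIC)
for ct,r,col in(((p[0],p[1],p[2]+.0029),.03,(0,0,255)),((.5463,.1064,.07),.048,(255,0,0)),((.5463,.1064,.07),.0325,(255,0,0))):
    cv2.polylines(a,[((circ(c,ct,r)-[x0,y0]+.5)*s).astype(np.int32)],True,col,1)
cv2.imwrite("pics/w4.png",a)
E
```

```text
t 5.25 pos [0.5459 0.1047 0.1045] F [-0.1  0.1 -1.5] w 59.2 rotvec err to square [-0.0011  0.0001 -0.0001]
tool mm to go [ 0.  -1.7 -0.4]
t 5.25 pos [0.5459 0.1047 0.1045] F [-0.1  0.1 -1.5] w 59.2 rotvec err to square [-0.0011  0.0001 -0.0001]
```

View pics/w4.png

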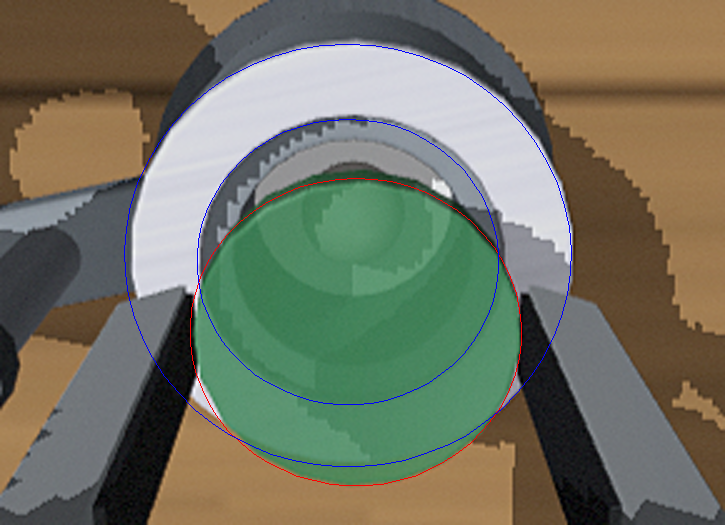

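The held disc lies on the red TCP circle. The bore reads about 0.6 mm from the top-camera fix, so the target becomes (0.5468, 0.1060). Down to just above seating.

Emit:
{"op": "play_rows", "data": {"deltas": [[[4, -1.3, -0.9, 0, 0, 0, 50], [8, 0, 0, 0, 0, 0, 50], [8, 0, 0, 0, 0, 0, 50], [4, 0, 0, 0, 0, 0, 50], [2, 0, 0, 0, 0, 0, 50], [0, 0, 0, 0, 0, 0, 50]]]}}

```text
time_s: 5.9
ee_pos: [0.5466, 0.1068, 0.0783]
eef_rot: [0.113, 1.57, -3.028]
force: [-0.0, 0.7, -0.6]
grip_width: 0.059
```

```bash
python3 - <<'E'
from h import *
from station import viewer
to(.5468,.106,.0715)
c=viewer.camera("wrist");im=np.ascontiguousarray(c["img"][:,:,::-1])
s=2.5;x0,y0=180,170
a=cv2.resize(im[y0:y0+210,x0:x0+290],None,fx=s,fy=s,interpolation=cv2.INTER_CUBIC)
cv2.imwrite("pics/w5.png",a)
E
```

```text
t 5.9 pos [0.5466 0.1068 0.0783] F [-0.   0.7 -0.6] w 59.0 rotvec err to square [-0.0002  0.0005 -0.0001]
tool mm to go [ 6.8  0.8 -0.2]
```

View pics/w5.png

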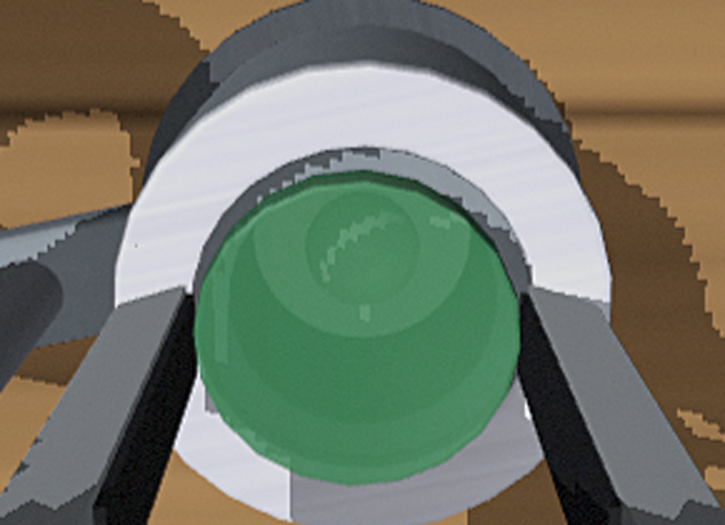

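Emit:
{"op": "play_rows", "data": {"deltas": [[[2, 0.9, -0.2, 0, 0, 0, 50], [2, 0, 0, 0, 0, 0, 50], [1, 0, 0, 0, 0, 0, 50], [1, 0, 0, 0, 0, 0, 50], [0.5, 0, 0, 0, 0, 0, 50], [0, 0, 0, 0, 0, 0, 50]]]}}

```text
time_s: 6.55
ee_pos: [0.5468, 0.106, 0.072]
eef_rot: [-0.03, 1.571, 3.112]
force: [0.2, 0.2, -0.9]
grip_width: 0.0592
```

```bash
python3 - <<'E'
from h import *
from station import viewer
to(.5468,.106,.0711)
c=viewer.camera("wrist");im=np.ascontiguousarray(c["img"][:,:,::-1])
s=2.5;x0,y0=180,170
a=cv2.resize(im[y0:y0+210,x0:x0+290],None,fx=s,fy=s,interpolation=cv2.INTER_CUBIC)
cv2.imwrite("pics/w6.png",a)
E
```

```text
t 6.55 pos [0.5468 0.106  0.072 ] F [ 0.2  0.2 -0.9] w 59.2 rotvec err to square [-0.0002  0.0001  0.    ]
tool mm to go [ 0.9 -0.   0. ]
```

View pics/w6.png

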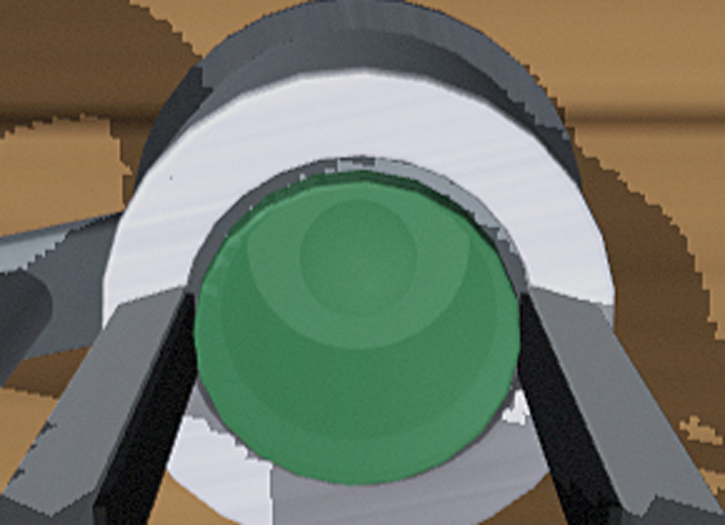

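The disc is in the bore, centred with clearance all round, and there is no contact force yet. I lower the last millimetre and open slowly.

Emit:
{"op": "play_rows", "data": {"deltas": [[[0.5, 0, 0, 0, 0, 0, 50], [0.3, 0, 0, 0, 0, 0, 50], [0.1, 0, 0, 0, 0, 0, 50], [0, 0, 0, 0, 0, 0, 50]]]}}

```text
time_s: 7.0
ee_pos: [0.5469, 0.106, 0.0712]
eef_rot: [-2.151, 1.571, 0.99]
force: [0.4, -0.3, -0.9]
grip_width: 0.0592
```

Emit:
{"op": "play_rows", "data": {"deltas": [[[0, 0, 0, 0, 0, 0, 60], [0, 0, 0, 0, 0, 0, 62], [0, 0, 0, 0, 0, 0, 65], [0, 0, 0, 0, 0, 0, 69], [0, 0, 0, 0, 0, 0, 72], [-3, 0, 0, 0, 0, 0, 72], [-10, 0, 0, 0, 0, 0, 72], [-20, 0, 0, 0, 0, 0, 72]]]}}

```text
time_s: 7.8
ee_pos: [0.5463, 0.1059, 0.1042]
eef_rot: [0.118, 1.569, -3.024]
force: [0.4, -0.2, -1.0]
grip_width: 0.0724
```

```bash
python3 - <<'E'
from h import *
from station import viewer
to(.5468,.106,.0711)
c=viewer.camera("wrist");im=np.ascontiguousarray(c["img"][:,:,::-1])
s=2.5;x0,y0=180,150
a=cv2.resize(im[y0:y0+210,x0:x0+290],None,fx=s,fy=s,interpolation=cv2.INTER_CUBIC)
for ct,r,col in(((.5468,.106,.074),.03,(0,0,255)),):
    cv2.polylines(a,[((circ(c,ct,r)-[x0,y0]+.5)*s).astype(np.int32)],True,col,1)
cv2.imwrite("pics/w7.png",a)
E
```

```text
t 7.8 pos [0.5463 0.1059 0.1042] F [ 0.4 -0.2 -1. ] w 72.4 rotvec err to square [-0.0002  0.002  -0.0002]
tool mm to go [33.1 -0.1 -0.6]
```

View pics/w7.png

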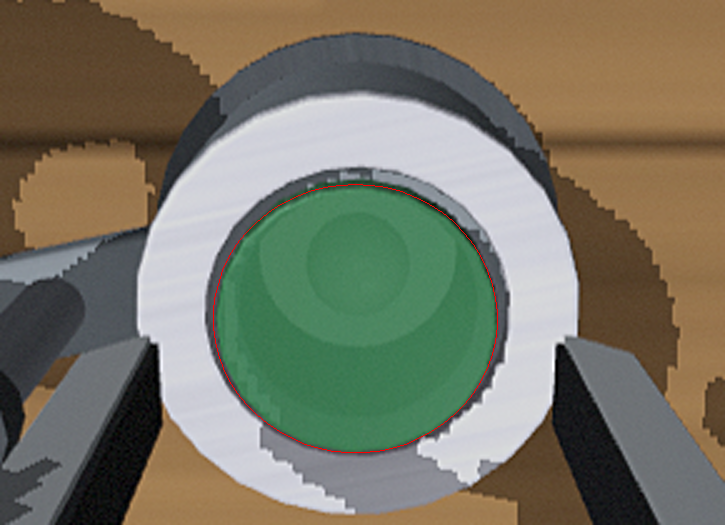

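The disc is flat on the ledge, on the predicted circle. Now I close the fingers and go over to the far side of the collar.

Emit:
{"op": "play_rows", "data": {"deltas": [[[-28, 0, 0, 0, 0, 0, 30], [-28, -10, 1, 0, 0, 0, 0], [0, -35, 3, 0, 0, 0, 0], [0, -40, 4, 0, 0, 0, 0], [0, -40, 4, 0, 0, 0, 0], [0, -40, 4, 0, 0, 0, 0], [0, -26, 2, 0, 0, 0, 0], [10, 0, 0, 0, 0, 0, 0], [0, 0, 0, 0, 0, 0, 0]]]}}

```text
time_s: 8.75
ee_pos: [0.5283, 0.2966, 0.1489]
eef_rot: [0.534, 1.569, -2.607]
force: [-0.3, -0.3, -0.8]
grip_width: 0.0034
```

```bash
python3 - <<'E'
from h import *
from station import viewer
to(.529,.297,.083)
d=[]
for n,(x,y,w,h) in(("top",(130,170,200,150)),("wrist",(0,0,640,480))):
    c=viewer.camera(n);im=np.ascontiguousarray(c["img"][:,:,::-1])
    d.append(cv2.resize(im[y:y+h,x:x+w],(400,300)))
cv2.imwrite("pics/w8.png",np.hstack(d))
E
```

```text
t 8.75 pos [0.5283 0.2966 0.1489] F [-0.3 -0.3 -0.8] w 3.4 rotvec err to square [ 0.0007  0.0018 -0.001 ]
tool mm to go [65.8 -0.4 -0.8]
```

View pics/w8.png

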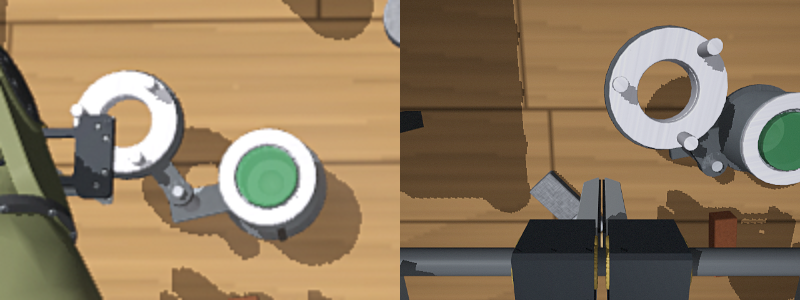

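Emit:
{"op": "play_rows", "data": {"deltas": [[[15, 0, 0, 0, 0, 0, 0], [20, 0, 0, 0, 0, 0, 0], [20, 0, 0, 0, 0, 0, 0], [10.5, 0, 0, 0, 0, 0, 0], [0, 0, 0, 0, 0, 0, 0]]]}}

```text
time_s: 9.35
ee_pos: [0.5284, 0.2961, 0.083]
eef_rot: [0.449, 1.568, -2.693]
force: [0.9, 0.2, 0.0]
grip_width: 0.0003
```

```bash
python3 - <<'E'
from h import *
o,_=R0();p=o["ee_pos"]*1e3
for b in range(84,-46,-6):
    q=np.array([529.2+107.6*np.cos(np.radians(b)),189.6+107.6*np.sin(np.radians(b))])
    d=q-p[:2];print(b,"dy,dz",(-d[1]).round(1),(-d[0]).round(1));p=q
E
```

```text
t 9.35 pos [0.5284 0.2961 0.083 ] F [0.9 0.2 0. ] w 0.3 rotvec err to square [-0.0009  0.0024 -0.0011]
84 dy,dz -0.5 -12.0
78 dy,dz 1.8 -11.1
72 dy,dz 2.9 -10.9
66 dy,dz 4.0 -10.5
60 dy,dz 5.1 -10.0
54 dy,dz 6.1 -9.4
48 dy,dz 7.1 -8.8
42 dy,dz 8.0 -8.0
36 dy,dz 8.8 -7.1
30 dy,dz 9.4 -6.1
24 dy,dz 10.0 -5.1
18 dy,dz 10.5 -4.0
12 dy,dz 10.9 -2.9
6 dy,dz 11.1 -1.8
0 dy,dz 11.2 -0.6
-6 dy,dz 11.2 0.6
-12 dy,dz 11.1 1.8
-18 dy,dz 10.9 2.9
-24 dy,dz 10.5 4.0
-30 dy,dz 10.0 5.1
-36 dy,dz 9.4 6.1
-42 dy,dz 8.8 7.1
```

Emit:
{"op": "play_rows", "data": {"deltas": [[[0, -0.5, -12, 0, 0, 0, 0], [0, 1.8, -11.1, 0, 0, 0, 0], [0, 2.9, -10.9, 0, 0, 0, 0], [0, 4, -10.5, 0, 0, 0, 0], [0, 5.1, -10, 0, 0, 0, 0], [0, 6.1, -9.4, 0, 0, 0, 0], [0, 7.1, -8.8, 0, 0, 0, 0], [0, 8, -8, 0, 0, 0, 0]]]}}

```text
time_s: 10.15
ee_pos: [0.6102, 0.2618, 0.0846]
eef_rot: [-0.49, 1.571, 2.652]
force: [-1.8, 3.2, 1.4]
grip_width: 0.0007
```

```bash
python3 - <<'E'
from h import *
from station import viewer
R0()
d=[]
for n,(x,y,w,h) in(("top",(130,170,200,150)),("wrist",(0,0,640,480))):
    c=viewer.camera(n);im=np.ascontiguousarray(c["img"][:,:,::-1])
    d.append(cv2.resize(im[y:y+h,x:x+w],(400,300)))
cv2.imwrite("pics/w9.png",np.hstack(d))
E
```

```text
t 10.15 pos [0.6102 0.2618 0.0846] F [-1.8  3.2  1.4] w 0.7 rotvec err to square [-0.0002  0.0001  0.0001]
```

View pics/w9.png

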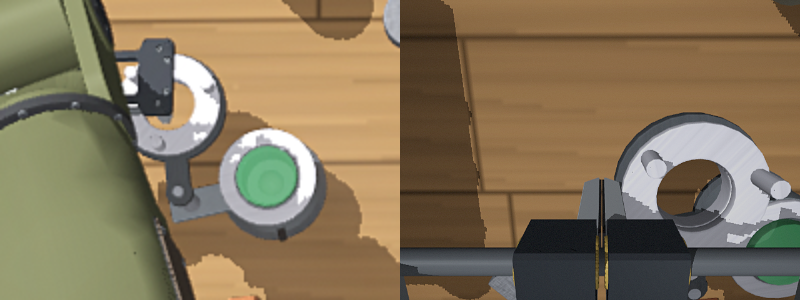

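The arm swings as planned, with about 4 N of contact. I continue along the arc.

Emit:
{"op": "play_rows", "data": {"deltas": [[[0, 8.8, -7.1, 0, 0, 0, 0], [0, 9.4, -6.1, 0, 0, 0, 0], [0, 10, -5.1, 0, 0, 0, 0], [0, 10.5, -4, 0, 0, 0, 0], [0, 10.9, -2.9, 0, 0, 0, 0], [0, 11.1, -1.8, 0, 0, 0, 0], [0, 11.2, -0.6, 0, 0, 0, 0], [0, 11.2, 0.6, 0, 0, 0, 0]]]}}

```text
time_s: 11.05
ee_pos: [0.6367, 0.1783, 0.0849]
eef_rot: [-2.899, 1.57, 0.242]
force: [-0.2, 3.4, 0.1]
grip_width: 0.0003
```

Emit:
{"op": "play_rows", "data": {"deltas": [[[0, 11.1, 1.8, 0, 0, 0, 0], [0, 10.9, 2.9, 0, 0, 0, 0], [0, 5.3, 2, 0, 0, 0, 0], [0, 0, 0, 0, 0, 0, 0]]]}}

```text
time_s: 11.45
ee_pos: [0.6298, 0.151, 0.085]
eef_rot: [2.007, 1.57, -1.136]
force: [1.1, 0.2, 0.4]
grip_width: 0.0003
```

```bash
python3 - <<'E'
from h import *
from station import viewer
R0()
d=[]
for n,(x,y,w,h) in(("top",(130,170,200,150)),("wrist",(0,0,640,480))):
    c=viewer.camera(n);im=np.ascontiguousarray(c["img"][:,:,::-1])
    d.append(cv2.resize(im[y:y+h,x:x+w],(400,300)))
cv2.imwrite("pics/w10.png",np.hstack(d))
E
```

```text
t 11.45 pos [0.6298 0.151  0.085 ] F [1.1 0.2 0.4] w 0.3 rotvec err to square [-0.001  -0.0003 -0.0005]
```

View pics/w10.png

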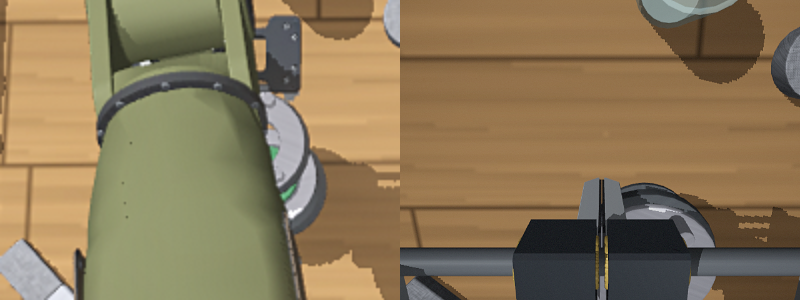

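Emit:
{"op": "play_rows", "data": {"deltas": [[[0, 5.3, 2, 0, 0, 0, 0], [0, 5, 2.5, 0, 0, 0, 0], [0, 5, 2.6, 0, 0, 0, 0], [0, 4.7, 3, 0, 0, 0, 0], [0, 4.7, 3.1, 0, 0, 0, 0], [0, 0, 0, 0, 0, 0, 0]]]}}

```text
time_s: 12.15
ee_pos: [0.6164, 0.1265, 0.0848]
eef_rot: [1.286, 1.57, -1.857]
force: [0.4, 0.2, -0.2]
grip_width: 0.0007
```

```bash
python3 - <<'E'
from h import *
from station import viewer
R0()
d=[]
for n,(x,y,w,h) in(("scene",(330,210,120,90)),("wrist",(0,0,640,480))):
    c=viewer.camera(n);im=np.ascontiguousarray(c["img"][:,:,::-1])
    d.append(cv2.resize(im[y:y+h,x:x+w],(400,300)))
cv2.imwrite("pics/w11.png",np.hstack(d))
E
```

```text
t 12.15 pos [0.6164 0.1265 0.0848] F [ 0.4  0.2 -0.2] w 0.7 rotvec err to square [-0.0008  0.0001 -0.0004]
```

View pics/w11.png

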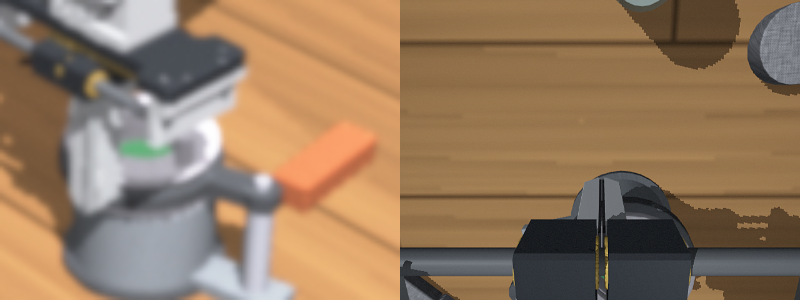

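Emit:
{"op": "play_rows", "data": {"deltas": [[[0, 1.5, 3, 0, 0, 0, 0], [0, 1.2, 3, 0, 0, 0, 0], [0, 0.8, 2, 0, 0, 0, 0], [0, 0, 0, 0, 0, 0, 0]]]}}

```text
time_s: 12.65
ee_pos: [0.6093, 0.1233, 0.0851]
eef_rot: [2.857, 1.568, -0.285]
force: [5.0, -1.8, 0.3]
grip_width: 0.0003
```

Emit:
{"op": "play_rows", "data": {"deltas": [[[0, 0.3, 1.5, 0, 0, 0, 0], [0, 0.3, 1.5, 0, 0, 0, 0], [0, 0, 0, 0, 0, 0, 0]]]}}

```text
time_s: 12.95
ee_pos: [0.6075, 0.1227, 0.0854]
eef_rot: [3.049, 1.565, -0.093]
force: [13.7, -2.8, -2.7]
grip_width: 0.0007
```

The force rises at the end stop, and the geometry agrees with 54 + 8 mm from the axis. I back off, rise and look.

Emit:
{"op": "play_rows", "data": {"deltas": [[[0, -1, -6, 0, 0, 0, 0], [0, 0, -6, 0, 0, 0, 0], [-35, 0, 0, 0, 0, 0, 0], [-40, 0, 0, 0, 0, 0, 0], [0, 8, 40, 0, 0, 0, 0], [0, 10, 45, 0, 0, 0, 0], [0, 0, 45, 0, 0, 0, 0], [0, 0, 20, 0, 0, 0, 0], [0, 0, 0, 0, 0, 0, 0]]]}}

```text
time_s: 13.85
ee_pos: [0.4661, 0.1064, 0.1601]
eef_rot: [-0.083, 1.57, 3.059]
force: [0.5, -0.1, 0.5]
grip_width: 0.0003
```

```bash
python3 - <<'E'
from h import *
from station import viewer
R0()
c=viewer.camera("wrist");im=np.ascontiguousarray(c["img"][:,:,::-1])
for ct,r,col in(((.5468,.106,.104),.05,(0,0,255)),((.5468,.106,.104),.026,(0,0,255)),((.5468,.106,.09),.054,(255,0,0))):
    cv2.polylines(im,[circ(c,ct,r).astype(np.int32)],True,col,1)
for a in(-154,-33.7,91.2):
    a=np.radians(a);cv2.polylines(im,[circ(c,(.5468+.042*np.cos(a),.106+.042*np.sin(a),.126),.006).astype(np.int32)],True,(0,200,0),1)
cv2.imwrite("pics/w12.png",im)
E
```

```text
t 13.85 pos [0.4661 0.1064 0.1601] F [ 0.5 -0.1  0.5] w 0.3 rotvec err to square [0.0004 0.0003 0.    ]
```

View pics/w12.png

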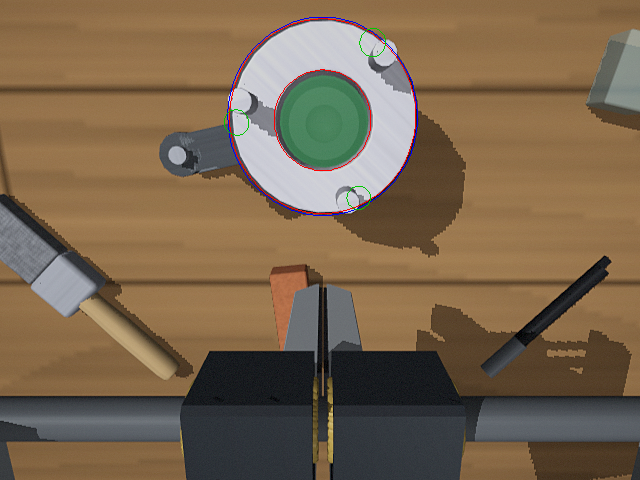

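The collar is concentric with the cell and the glass shows through the hole at (323,120). The lugs are at (383,55), (242,102) and (347,198), which is bearings -44°, 79° and -163°. I go behind the first one.

Emit:
{"op": "play_rows", "data": {"deltas": [[[0, -1, -30, 0, 0, 0, 0], [0, -2, -40, 0, 0, 0, 0], [0, -1, -40, 0, 0, 0, 0], [0, 0.7, -12, 0, 0, 0, 0], [10, 0, 0, 0, 0, 0, 0], [20, 0, 0, 0, 0, 0, 0], [15, 0, 0, 0, 0, 0, 0], [5, 0, 0, 0, 0, 0, 0], [0, 0, 0, 0, 0, 0, 0]]]}}

```text
time_s: 14.8
ee_pos: [0.5892, 0.1095, 0.109]
eef_rot: [0.143, 1.569, -2.999]
force: [0.4, -0.3, 0.2]
grip_width: 0.0006
```

```bash
python3 - <<'E'
from h import *
o,_=R0();p=o["ee_pos"]*1e3
for b in range(0,-144,-8):
    q=np.array([546.8+42*np.cos(np.radians(b)),106+42*np.sin(np.radians(b))])
    d=q-p[:2];print(b,"dy,dz",(-d[1]).round(1),(-d[0]).round(1));p=q
E
```

```text
t 14.8 pos [0.5892 0.1095 0.109 ] F [ 0.4 -0.3  0.2] w 0.6 rotvec err to square [-0.0001  0.0013 -0.0002]
0 dy,dz 3.5 0.4
-8 dy,dz 5.8 0.4
-16 dy,dz 5.7 1.2
-24 dy,dz 5.5 2.0
-32 dy,dz 5.2 2.8
-40 dy,dz 4.7 3.4
-48 dy,dz 4.2 4.1
-56 dy,dz 3.6 4.6
-64 dy,dz 2.9 5.1
-72 dy,dz 2.2 5.4
-80 dy,dz 1.4 5.7
-88 dy,dz 0.6 5.8
-96 dy,dz -0.2 5.9
-104 dy,dz -1.0 5.8
-112 dy,dz -1.8 5.6
-120 dy,dz -2.6 5.3
-128 dy,dz -3.3 4.9
-136 dy,dz -3.9 4.4
```

Emit:
{"op": "play_rows", "data": {"deltas": [[[-0.7, 3.5, 0.4, 0, 0, 0, 0], [0, 5.8, 0.4, 0, 0, 0, 0], [0, 5.7, 1.2, 0, 0, 0, 0], [0, 5.5, 2, 0, 0, 0, 0], [0, 5.2, 2.8, 0, 0, 0, 0], [0, 4.7, 3.4, 0, 0, 0, 0], [0, 4.2, 4.1, 0, 0, 0, 0], [0, 3.6, 4.6, 0, 0, 0, 0], [0, 2.9, 5.1, 0, 0, 0, 0]]]}}

```text
time_s: 15.7
ee_pos: [0.5653, 0.0681, 0.1104]
eef_rot: [-3.04, 1.57, 0.102]
force: [2.9, 2.3, 0.4]
grip_width: 0.0005
```

Emit:
{"op": "play_rows", "data": {"deltas": [[[0, 2.2, 5.4, 0, 0, 0, 0], [0, 1.4, 5.7, 0, 0, 0, 0], [0, 0.6, 5.8, 0, 0, 0, 0], [0, -0.2, 5.9, 0, 0, 0, 0], [0, -1, 5.8, 0, 0, 0, 0], [0, -1.8, 5.6, 0, 0, 0, 0], [0, -2.6, 5.3, 0, 0, 0, 0], [0, 0, 0, 0, 0, 0, 0]]]}}

```text
time_s: 16.5
ee_pos: [0.5265, 0.0705, 0.1109]
eef_rot: [-2.946, 1.568, 0.196]
force: [6.3, 3.1, 1.0]
grip_width: 0.0001
```

```bash
python3 - <<'E'
from h import *
from station import viewer
R0()
c=viewer.camera("wrist");im=np.ascontiguousarray(c["img"][:,:,::-1])
cv2.imwrite("pics/w13.png",im)
E
```

```text
t 16.5 pos [0.5265 0.0705 0.1109] F [6.3 3.1 1. ] w 0.1 rotvec err to square [ 0.0002 -0.0027  0.0005]
```

View pics/w13.png

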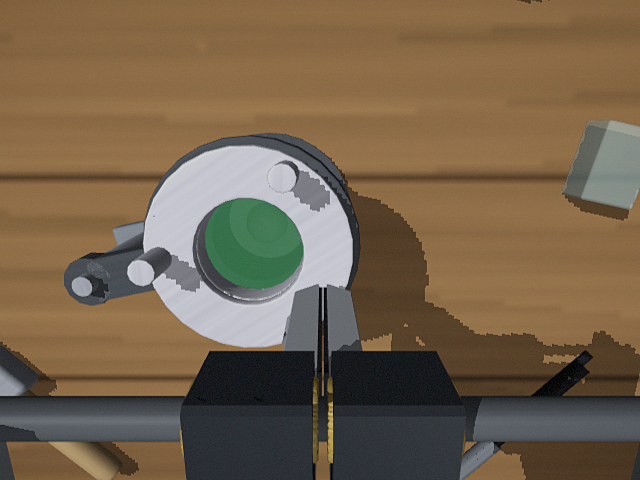

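The pushed lug has gone from -44° to about -148°, and the next lug is at (282,177), bearing about -28°. I lift over and push that one.

Emit:
{"op": "play_rows", "data": {"deltas": [[[0, 1, -4, 0, 0, 0, 0], [-20, 0, 0, 0, 0, 0, 0], [-25, -5, -10, 0, 0, 0, 0], [0, -25, -30, 0, 0, 0, 0], [0, -15, -17, 0, 0, 0, 0], [15, 0, 0, 0, 0, 0, 0], [20, 0, 0, 0, 0, 0, 0], [10, 0, 0, 0, 0, 0, 0], [2.5, 0, 0, 0, 0, 0, 0], [0, 0, 0, 0, 0, 0, 0]]]}}

```text
time_s: 17.55
ee_pos: [0.5869, 0.1135, 0.1079]
eef_rot: [0.293, 1.57, -2.849]
force: [0.2, 0.0, 0.2]
grip_width: 0.0001
```

```bash
python3 - <<'E'
from h import *
from station import viewer
to(.5879,.1147,.107)
o,_=R0();p=o["ee_pos"]*1e3
for b in range(8,-130,-8):
    q=np.array([546.8+42*np.cos(np.radians(b)),106+42*np.sin(np.radians(b))])
    d=q-p[:2];print(b,"dy,dz",(-d[1]).round(1),(-d[0]).round(1));p=q
E
```

```text
t 17.55 pos [0.5869 0.1135 0.1079] F [0.2 0.  0.2] w 0.1 rotvec err to square [-0.0005  0.0006 -0.0002]
tool mm to go [ 0.9 -1.2 -1. ]
t 17.55 pos [0.5869 0.1135 0.1079] F [0.2 0.  0.2] w 0.1 rotvec err to square [-0.0005  0.0006 -0.0002]
8 dy,dz 1.6 -1.5
0 dy,dz 5.8 -0.4
-8 dy,dz 5.8 0.4
-16 dy,dz 5.7 1.2
-24 dy,dz 5.5 2.0
-32 dy,dz 5.2 2.8
-40 dy,dz 4.7 3.4
-48 dy,dz 4.2 4.1
-56 dy,dz 3.6 4.6
-64 dy,dz 2.9 5.1
-72 dy,dz 2.2 5.4
-80 dy,dz 1.4 5.7
-88 dy,dz 0.6 5.8
-96 dy,dz -0.2 5.9
-104 dy,dz -1.0 5.8
-112 dy,dz -1.8 5.6
-120 dy,dz -2.6 5.3
-128 dy,dz -3.3 4.9
```

Emit:
{"op": "play_rows", "data": {"deltas": [[[0, 1.6, -1.5, 0, 0, 0, 0], [0, 5.8, -0.4, 0, 0, 0, 0], [0, 5.8, 0.4, 0, 0, 0, 0], [0, 5.7, 1.2, 0, 0, 0, 0], [0, 5.5, 2, 0, 0, 0, 0], [0, 5.2, 2.8, 0, 0, 0, 0]]]}}

```text
time_s: 18.15
ee_pos: [0.5808, 0.0862, 0.1073]
eef_rot: [-0.777, 1.565, 2.364]
force: [-12.3, 26.2, -1.8]
grip_width: 0.0002
```

Emit:
{"op": "play_rows", "data": {"deltas": [[[0, 4.7, 3.4, 0, 0, 0, 0], [0, 4.2, 4.1, 0, 0, 0, 0]]]}}

```text
time_s: 18.35
ee_pos: [0.5748, 0.0759, 0.1079]
eef_rot: [-1.549, 1.57, 1.593]
force: [3.0, 0.7, 0.0]
grip_width: 0.0004
```

Emit:
{"op": "play_rows", "data": {"deltas": [[[0, 3.6, 4.6, 0, 0, 0, 0]]]}}

```text
time_s: 18.45
ee_pos: [0.5722, 0.0725, 0.1087]
eef_rot: [-2.741, 1.565, 0.4]
force: [28.6, 21.9, -11.0]
grip_width: 0.0003
```

Emit:
{"op": "play_rows", "data": {"deltas": [[[0, 2.9, 5.1, 0, 0, 0, 0]]]}}

```text
time_s: 18.55
ee_pos: [0.5705, 0.0716, 0.1095]
eef_rot: [-2.732, 1.554, 0.409]
force: [55.5, 39.2, -26.3]
grip_width: 0.0004
```

The force built quickly, so I back off at once and look.

Emit:
{"op": "play_rows", "data": {"deltas": [[[0, -5, -8, 0, 0, 0, 0], [0, 0, 0, 0, 0, 0, 0]]]}}

```text
time_s: 18.75
ee_pos: [0.5741, 0.0736, 0.1083]
eef_rot: [2.984, 1.57, -0.158]
force: [-0.5, -0.2, -0.7]
grip_width: 0.0004
```

```bash
python3 - <<'E'
from h import *
from station import viewer
R0()
c=viewer.camera("wrist");im=np.ascontiguousarray(c["img"][:,:,::-1])
cv2.imwrite("pics/w14.png",im)
E
```

```text
t 18.75 pos [0.5741 0.0736 0.1083] F [-0.5 -0.2 -0.7] w 0.4 rotvec err to square [-0.0002 -0.0012 -0.0002]
```

View pics/w14.png

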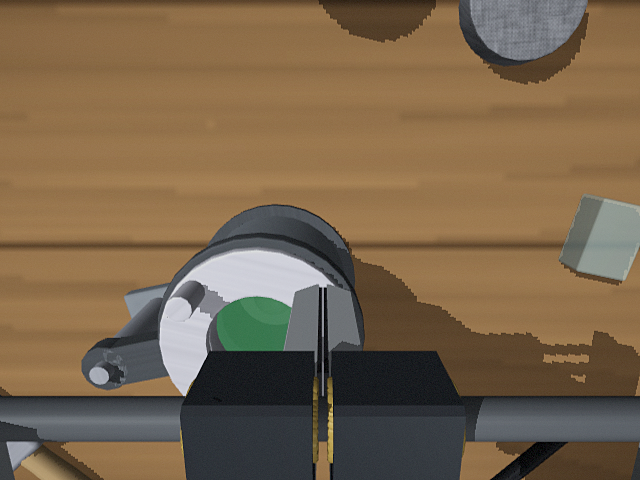

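Emit:
{"op": "play_rows", "data": {"deltas": [[[0, -3, -1, 0, 0, 0, 0], [-25, 0, 0, 0, 0, 0, 0], [-27, 0, 0, 0, 0, 0, 0], [0, -10, 36, 0, 0, 0, 0], [0, -10, 37, 0, 0, 0, 0], [0, -9, 36, 0, 0, 0, 0], [0, 0, 0, 0, 0, 0, 0], [0, 0, 0, 0, 0, 0, 0]]]}}

```text
time_s: 19.6
ee_pos: [0.4654, 0.1058, 0.1604]
eef_rot: [3.082, 1.57, -0.06]
force: [0.9, 0.1, 0.4]
grip_width: 0.0004
```

```bash
python3 - <<'E'
from h import *
from station import viewer
R0()
c=viewer.camera("wrist");im=np.ascontiguousarray(c["img"][:,:,::-1])
s=3;x0,y0=200,0
a=cv2.resize(im[y0:y0+200,x0:x0+250],None,fx=s,fy=s,interpolation=cv2.INTER_CUBIC)
for z,col in((.104,(0,0,255)),(.098,(255,0,0))):
  for r in(.05,.026):
    cv2.polylines(a,[((circ(c,(.5468,.106,z),r,200)-[x0,y0]+.5)*s).astype(np.int32)],True,col,1)
cv2.imwrite("pics/w15.png",a)
c=viewer.camera("scene");im=np.ascontiguousarray(c["img"][:,:,::-1])
s=8;x0,y0=335,235
a=cv2.resize(im[y0:y0+70,x0:x0+90],None,fx=s,fy=s,interpolation=cv2.INTER_CUBIC)
for z,col in((.104,(0,0,255)),(.098,(255,0,0))):
  for r in(.05,.026):
    cv2.polylines(a,[((circ(c,(.5468,.106,z),r,200)-[x0,y0]+.5)*s).astype(np.int32)],True,col,1)
cv2.imwrite("pics/s15.png",a)
E
```

```text
t 19.6 pos [0.4654 0.1058 0.1604] F [0.9 0.1 0.4] w 0.4 rotvec err to square [ 0.0001 -0.0008 -0.    ]
```

View pics/w15.png

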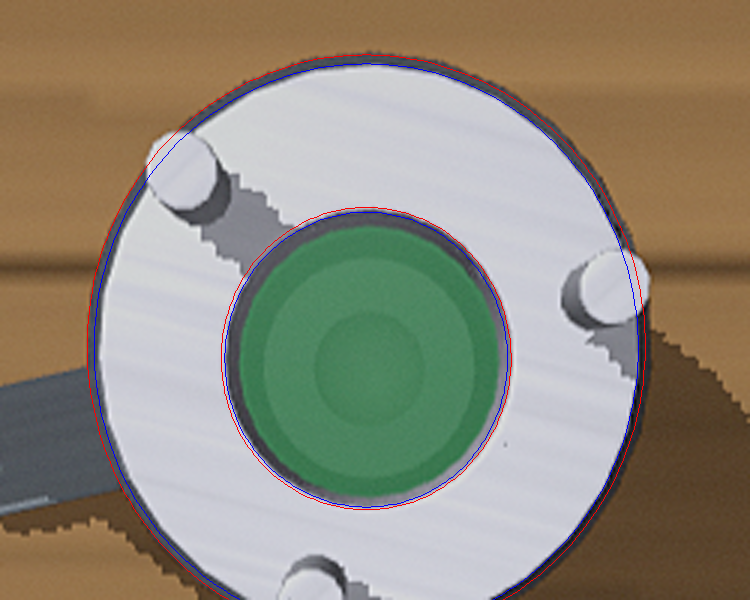

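View pics/s15.png

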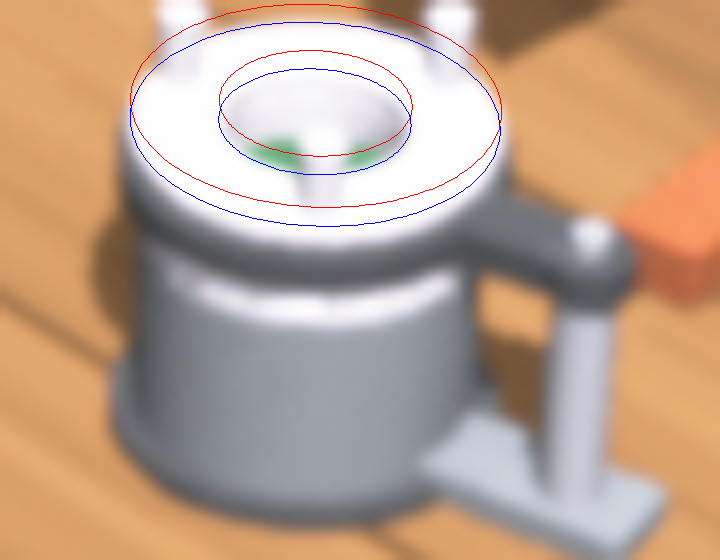

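The ring face fits the snug 98 mm circle (blue) in both views. The lugs are at about (182,170), (608,286) and (312,590) in the crop. The glass is visible and flat. I raise the arm and do one last overall check.

Emit:
{"op": "play_rows", "data": {"deltas": [[[-30, 20, 0, 0, 0, 0, 0], [-30, 40, 0, 0, 0, 0, 0], [-30, 40, 0, 0, 0, 0, 0], [0, 40, 0, 0, 0, 0, 0], [0, 40, 0, 0, 0, 0, 0], [0, 40, 0, 0, 0, 0, 0], [0, 30, 0, 0, 0, 0, 0], [0, 0, 0, 0, 0, 0, 0]]]}}

```text
time_s: 20.5
ee_pos: [0.4655, -0.1476, 0.2494]
eef_rot: [0.152, 1.57, -2.994]
force: [0.1, 0.5, 0.5]
grip_width: 0.0006
```

```bash
python3 - <<'E'
from h import *
from station import viewer
R0()
c=viewer.camera("top");im=np.ascontiguousarray(c["img"][:,:,::-1])
b=im.copy()
cv2.imwrite("pics/top16.png",b)
s=6;x0,y0=200,205
a=cv2.resize(im[y0:y0+95,x0:x0+110],None,fx=s,fy=s,interpolation=cv2.INTER_CUBIC)
for z,r,col in((.098,.05,(255,0,0)),(.098,.026,(255,0,0)),(.09,.054,(0,0,255))):
    cv2.polylines(a,[((circ(c,(.5466,.1062,z),r,200)-[x0,y0]+.5)*s).astype(np.int32)],True,col,1)
cv2.imwrite("pics/t16.png",a)
E
```

```text
t 20.5 pos [ 0.4655 -0.1476  0.2494] F [0.1 0.5 0.5] w 0.6 rotvec err to square [-0.0044  0.0009 -0.0001]
```

View pics/top16.png

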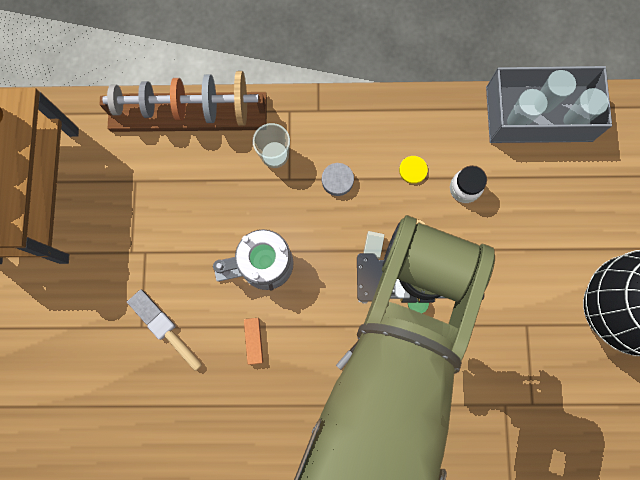

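View pics/t16.png

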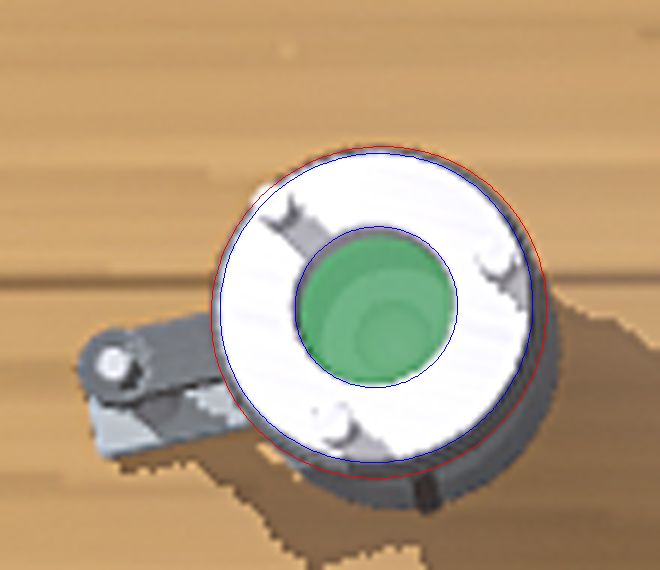

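The top view shows the ring concentric with the cell at (263,257) and on the 98 mm circle. Every bench item visible in this view is where it was.

```bash
python3 -c "
from station import hand_in
print(hand_in())"
```

```text
the job is handed in; nothing more can be done
None
```

I laid the 60 mm green glass flat in the lamp's cell, swung the arm home to its end stop, and turned the ring clockwise until it stopped. The job was handed in at about 20.6 s, with the fingers clear of everything.

**Last checks:**
- **Glass:** It lay on the predicted circle in the cell just after release. It still shows flat through the ring's hole.
- **Arm:** The push force rose to about 14 N at the end stop. The collar and ring are concentric with the cell to about 0.5 mm.
- **Ring:** In the wrist, scene and top pictures its face fits the 98 mm "snug" height. I saw it turn about 162°. I couldn't measure its starting turn, so the full 206° rests on the height fit and the hard stop.
- **Rest of the bench:** The items visible in the last top view had not moved. The arm hid one yellow disc and the pen's far end in that view; neither was touched.

**One lapse:** I sent the last pushes on the ring without checking the force in between, and it peaked at about 73 N. That was fingertip contact and under the 120 N wrist limit, and I backed off at once. The pictures afterwards show nothing disturbed.

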